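# Snap the pinch-tab lid onto the bead jar

## Task

Close the bead jar that has the green collar with the green lid: squeeze the lid's two white side tabs together, set the lid fully home and level in that jar's mouth with the tabs still squeezed, then let go so that both tabs spring back out under the rim. Leave the jar standing upright, and leave the white-collared jar, the pliers and the crochet hook where they are.

Things in the scene. Friction and masses are not known exactly. Their poses are not given: they have to be found in the camera images.
- lid: Green round snap lid, 95 g, right way up on the table. Sizes in mm. Origin: centre of its underside, z up. Round plug of radius 26.5 (foot chamfered to 23.5 over the lowest 4), z 0 to 14; above it a flange of radius 40, z 14 to 19. On the flange stand two white tabs, tab_a at the lid's +y and tab_b at -y: pinched fully together by them, the lid can be lifted and stays centred between the fingers.
- tab_a (a joint): Inward travel, along the lid's y, of the white tab at its +y side, m: 0 = free, 0.009 = fully squeezed, a hard stop. The tab is 24 mm wide along x, 8 thick, z 19.5 to 49.5; 58 mm over both tabs' outer faces when free, 40 when squeezed. Spring 500 N/m with 1.5 N preload (6 N at the stop); it returns by itself.
- tab_b (a joint): The same for the white tab at the lid's -y side. Each tab carries a nose under the flange, 14 mm wide, z 2 to 7, which sticks out to 34.5 mm from the lid's axis when the tab is free (beyond the plug) and draws back to 25.5 mm (inside the plug) when fully squeezed.
- tab_a_grip (a point): middle of the outer face of tab_a, 34.5 mm above the lid's underside; it moves with the tab
- tab_b_grip (a point): middle of the outer face of tab_b, 34.5 mm above the lid's underside; it moves with the tab
- green_jar: Clear round jar of beads with a green collar, open, loose on the table, about 400 g, radius 43 mm, 70 mm high. Origin: centre of its underside, z up. Any turn of the lid fits. With the lid fully home its flange lies on the rim and its underside is 56 mm above the jar's; the beads stay well below it.
- green_jar_mouth (a point): Centre of the green jar's mouth at the top of the rim, 70 mm up. The mouth is a round hole of radius 29.5 mm through a lip 5 mm thick; below it the inside widens to radius 39. The squeezed lid's plug passes with 3 mm of play all round; free noses do not pass and stop on the lip. Home, they spring out 2 mm below the lip.
- white_jar: The same jar with a white collar, also open and loose, not to be closed or moved. Origin: centre of its underside
- pliers: Small pliers with pink handles lying flat, about 130 mm long along its y, 60 wide, 11 high, loose. Origin: at the pivot, on the table
- crochet_hook: Crochet hook with dark wooden handle lying flat, about 145 mm long along its y, 12 wide, 9 high, loose. Origin: near its middle, on the table
Not all that is in view belongs to the job. What is shaped like the green_jar but pink is not meant.

How it is judged:
On the way:
1. both tabs squeezed in while the lid is lifted over the green jar's mouth (value of joint each of tab_a, tab_b above 0.006 m and horizontal distance between lid and green_jar below 0.012 m and z of lid in the frame of green_jar above 0.05 m), for 0.1 s.
At the end, for the whole second after the job is handed in: The lid sits fully home in the green jar: its underside 53 to 58.5 mm above the jar's, within 5 mm of the jar's axis and 0.06 rad of level with it, both tabs sprung back out to within 2 mm of free; the green jar stands upright (0.06 rad) on the table, and both are at rest (z of lid in the frame of green_jar between 0.053 and 0.0585 m and horizontal distance between lid and green_jar below 0.005 m and angle between the z axis of lid and the z axis of green_jar, either way round below 0.06 rad and value of joint each of tab_a, tab_b below 0.002 m and angle between green_jar's own z axis and vertical below 0.06 rad and height (world z) of green_jar below 0.006 m and linear speed of each of lid, green_jar below 0.02 m/s); the robot touches nothing.
It fails at once if the green jar is tipped over (more than 0.5 rad) (angle between green_jar's own z axis and vertical above 0.5 rad).
It fails at once if the white-collared jar is moved by more than 30 mm or tipped by more than 0.5 rad (distance of white_jar from where it was at the start of the episode above 0.03 m or angle between white_jar's own z axis and vertical above 0.5 rad).
It fails at once if the pliers are moved by more than 30 mm (distance of pliers from where it was at the start of the episode above 0.03 m).
It fails at once if the crochet hook is moved by more than 30 mm (distance of crochet_hook from where it was at the start of the episode above 0.03 m).
It also fails if it takes over 38 s, if anything falls off the work surface, if the arm or the gripper's body presses on something with over 40 N, if the wrist force passes 120 N, or if a joint passes its speed limit or range.

## Robot

A 6-joint arm with a two-finger parallel gripper is mounted at the origin on the work surface. World frame = base frame: x ahead of the robot, y to its left, z up, the work surface at z = 0. Lengths are in m, angles in rad, forces in N, time in s.
With the tool pointing down it reaches from about 0.25 to 0.725 m from the base axis. Payload 9.7 kg.
Tool frame: the origin (TCP) lies between the finger pads; the fingertips stand 25 mm ahead of it and the grasp point (between the pads) lies 6 mm ahead of it; z points along the fingers, x is the direction in which the jaws open and shut, and the axes are right-handed (so a half turn about z gives the same grasp; the last joint's range is limited). The gripper opens to 85 mm and grips with 20 to 120 N. Pads are 22 mm wide; open, the fingers measure 114 mm over their backs; the gripper's body (76 mm by 85 mm) begins 54 mm behind the grasp point. The pads swing forward as they close: fully open they stand 13 mm farther back than shut.
Start: joints at [1.222, 0.087, 0.176, 1.66, 0, 1.571], TCP at [0.188, 0.517, 0.256] pointing down, gripper open.
Joint ranges: [-3.13, 3.13], [-0.85, 1.81], [-1.15, 1.24], [-2.2, 2.28], [-1.44, 1.52], [-3.14, 3.14]. Speed limits (rad/s): [2.22, 2.22, 2.57, 3.14, 3.14, 3.14].

## Interface

Orientations are given as a rotation vector (axis times angle).
In Python, from workcell import ctrl, imaging gives the robot as it stands. The module is installed in compiled form; this text tells all that it offers.
- The arm moves only by the tool step_arm, never from a script. Its argument "commands" is a list of rows, each a list of 7 numbers: the opening, from -1 (shut) to 1 (fully open), then the shift along the tool's x, y, z in m, then the turn, a rotation vector about the tool's x, y, z in degrees. In form: [[fingers, dx, dy, dz, wx, wy, wz], ...]. A call has 1 to 12 rows; each row shifts and turns the commanded pose from where the row before left it, along the tool's axes as they then stand; what a row does not reach is not made up. A row lasts 1/10 s, in which the tool goes at most 50 mm and 8.59 degrees, less where a joint would pass 70% of its speed; a pose out of reach is approached as far as the arm can. A call is refused whole if a number of a shift passes 0.05 or a number of a turn 8.59, either way. A call with a gripper value outside its range is refused whole. The fingers move at their own pace and stop on an object; "newtons" is the grip in N (left out, the last holds). Time passes only in rows, so rows that do not move let the fingers close. It gives the time, the measured TCP pose, the force and the opening at its end, in the units of the state.
- ctrl.read_state(): the state, without advancing time (a new reading comes with each control period).
- imaging.camera(name): name is "scene" or "top" or "wrist"; returns a dict with "frame" (384x512x3 uint8, red, green, blue), "camera_matrix" (3x3 intrinsics, pixels), "R" (3x3) and "t" (3): a world point X has camera coordinates R X + t; the wrist camera has in their place "hand_eye" (4x4, takes a point from camera to tool coordinates, whose origin is the TCP and whose axes are the tool frame's). Camera axes: x right, y down, z forward; pixel columns grow to the right and rows downward; lengths in m; the calibration is good to about 2 mm. A picture is of the moment at which its call begins: read the wrist's pose just before it. There is no depth.
- ctrl.sign_off(): hands the job in, once; it reports no verdict.
The state is a dict: "t": time; "joints": joint angles; "dq": joint speeds; "joint_efforts": joint torques, N m; "ee_pos": TCP position; "tcp_rot": TCP orientation; "contact_force": force on the tool from outside, world axes, zero at the start; "moment": the same for the moment, N m; "width": opening from 0.0 (shut) to 1.0 (fully open).
Only numpy, scipy, OpenCV 4.12 (cv2) and the standard library are available. Lean on these libraries where they do the work, as an engineer would, in place of code of your own. Each camera call takes 0.05 s, during which the arm holds its last target. There are 200 camera calls.

## Working session

There is one attempt and no reset: what is moved stays moved. The work goes in short steps, Python scripts to look and compute and a tool call to move; the robot and the scene stay as the last step left them, time stands still between calls to the robot, and variables do not carry over. Pictures are saved under pics/ and viewed, about 8 in all and at most 12, crops included, and the job is handed in when it is done.

Besides the shell and the picture viewer there is one more tool, called as name(argument=value, ...), one argument or row to a line, values as JSON. step_arm: Moves the arm, as the interface text tells. Its arguments: {"type":"object","properties":{"commands":{"type":"array"},"newtons":{"type":"number"}},"required":["commands"]}

```bash
mkdir -p pics; cat > h.py <<'E'
import numpy as np, cv2
from workcell import ctrl, imaging
from scipy.spatial.transform import Rotation as Ro
def cam(n):
    s=ctrl.read_state(); c=imaging.camera(n)
    K=np.array(c["camera_matrix"])
    if n=="wrist":
        T=np.eye(4);T[:3,:3]=Ro.from_rotvec(s["tcp_rot"]).as_matrix();T[:3,3]=s["ee_pos"]
        W=T@np.array(c["hand_eye"]); R=W[:3,:3].T; t=-R@W[:3,3]
    else: R=np.array(c["R"]);t=np.array(c["t"])
    return c["frame"],K,R,t
def ray(K,R,t,uv):
    return -R.T@t, R.T@np.linalg.inv(K)@np.array([uv[0],uv[1],1.])
def plane(K,R,t,uv,z):
    o,d=ray(K,R,t,uv); return o+d*(z-o[2])/d[2]
def proj(K,R,t,X):
    p=K@(R@np.array(X)+t); return p[:2]/p[2]
def save(n,f): cv2.imwrite("pics/"+n,f[:,:,::-1])
E
python3 - <<'E'
from h import *
a=cam("top");b=cam("scene")
np.savez("v.npz",**{n+k:x for n,v in(("top",a),("scene",b)) for k,x in zip("fKRt",v)})
save("top.png",a[0]);save("scene.png",b[0])
s=ctrl.read_state();print(s)
for v in(a,b):print(-v[2].T@v[3])
E
```

```text
{'t': 0.1, 'joints': array([ 1.22200749e+00,  8.73851220e-02,  1.75230346e-01,  1.65977126e+00,
       -1.96214658e-05,  1.57077594e+00]), 'dq': array([-0.00154681, -0.00266451,  0.00296278,  0.00028888,  0.00234572,
        0.00120973]), 'joint_efforts': array([-4.04023094e-04, -5.21562552e+01,  4.65654051e+01,  1.60191930e-02,
       -1.51627472e-05,  4.43460863e-06]), 'ee_pos': array([0.18791783, 0.51673042, 0.25567362]), 'tcp_rot': array([ 2.57262980e+00,  1.80194497e+00, -1.43549988e-03]), 'contact_force': array([-0.38607153, -0.08865055,  0.25262243]), 'moment': array([0.03985351, 0.0440308 , 0.00185376]), 'width': 0.9989455968377622}
[ 0.43388219 -0.06354197  1.03942483]
[ 1.2404825  -0.37294867  0.59712865]
```

View pics/top.png

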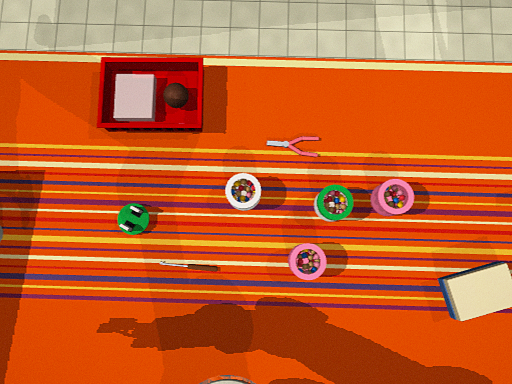

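View pics/scene.png

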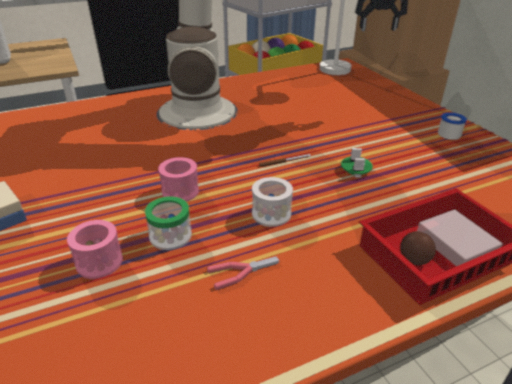

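Candidates in the top view: lid, the green disc with two white tabs at (133,219), is the only one. For the jar there are green (334,202), pink (396,197), pink (308,262) and white (243,191); I choose (334,202). Next I measure them and crop close.

```bash
cat > m.py <<'E'
from h import *
v=np.load("v.npz")
def V(n): return [v[n+k] for k in "fKRt"]
f,K,R,t=V("top")
hsv=cv2.cvtColor(f,cv2.COLOR_RGB2HSV)
g=cv2.inRange(hsv,(50,120,50),(85,255,255))
n,l,st,c=cv2.connectedComponentsWithStats(g)
for i in range(1,n):
    if st[i,4]<60: continue
    m=(l==i).astype(np.uint8); cs,_=cv2.findContours(m,cv2.RETR_EXTERNAL,cv2.CHAIN_APPROX_NONE)
    h=cv2.convexHull(max(cs,key=len)); (u,w),r=cv2.minEnclosingCircle(h); 
    el=cv2.fitEllipse(h)
    z=.019 if u<200 else .07
    P=plane(K,R,t,(u,w),z); Q=plane(K,R,t,(u+r,w),z)
    print("green",(u,w),r,el,P,np.linalg.norm(P-Q), plane(K,R,t,el[0],z))
for nm,uv,z in(("white",(243,191),.07),("pink1",(396,197),.07),("pink2",(308,262),.07),("plier",(292,146),.005),("hook",(160,262),0),("hook2",(218,268),0)): print(nm,plane(K,R,t,uv,z).round(3))
x,y=133,219
w=hsv[y-20:y+20,x-22:x+22]
wm=cv2.inRange(w,(0,0,150),(180,70,255))
n,l,st,c=cv2.connectedComponentsWithStats(wm)
for i in range(1,n):
    if st[i,4]>8: print("tab",c[i]+[x-22,y-20],st[i],plane(K,R,t,c[i]+[x-22,y-20],.0495).round(4))
fs=V("scene")[0]
A=cv2.resize(f[195:245,105:165],(480,400),interpolation=cv2.INTER_CUBIC)
B=cv2.resize(f[175:235,300:348],(320,400),interpolation=cv2.INTER_CUBIC)
save("crop.png",np.hstack([A,B]))
E
python3 m.py
```

```text
green (334.8292541503906, 202.21951293945312) 18.11771011352539 ((334.7701416015625, 201.9974822998047), (35.178001403808594, 35.98424530029297), 97.6789779663086) [ 0.54713259 -0.24179807  0.07      ] 0.04326339433189097 [ 0.54766287 -0.24165548  0.07      ]
green (132.83139038085938, 218.57557678222656) 15.843790054321289 ((132.9571533203125, 218.53103637695312), (30.449010848999023, 31.5489559173584), 39.3963508605957) [0.49712045 0.25533176 0.019     ] 0.039883160483533034 [0.49724142 0.25502328 0.019     ]
white [ 0.568 -0.021  0.07 ]
pink1 [ 0.564 -0.388  0.07 ]
pink2 [ 0.404 -0.179  0.07 ]
plier [ 0.699 -0.142  0.005]
hook [0.391 0.185 0.   ]
hook2 [0.381 0.038 0.   ]
tab [134.16129032 208.5483871 ] [19  7 10  6 31] [0.5198 0.2443 0.0495]
tab [114.  211.5] [ 0 12  7  2 14] [0.5112 0.2932 0.0495]
tab [123.53125 226.75   ] [ 8 25 10  7 32] [0.4747 0.267  0.0495]
```

View pics/crop.png

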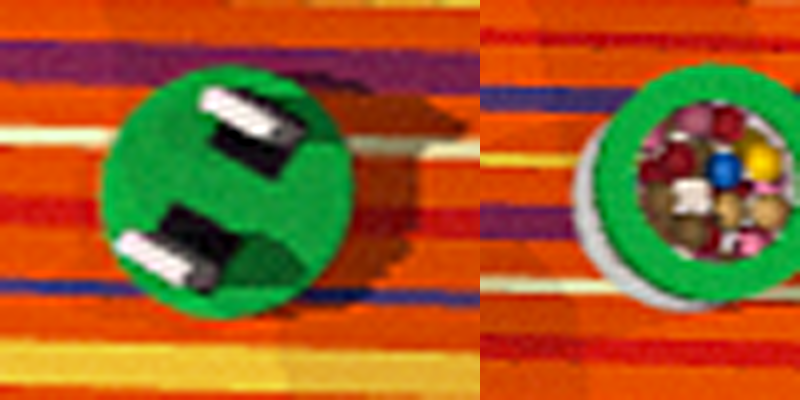

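The lid fits (radius 39.9 mm measured, 40 given), and so does the green collar (43.3 mm measured, 43 given). I move above the lid and turn the jaws to about -25°.

step_arm(
  commands=[
    [1,-0.0175,0.0475,0,0,0,0],
    [1,-0.0175,0.0475,0,0,0,0],
    [1,-0.0175,0.0475,0,0,0,0],
    [1,-0.0175,0.0475,0,0,0,0],
    [1,-0.0175,0.0475,0,0,0,0],
    [1,-0.0175,0.0475,0,0,0,0],
    [1,-0.0175,0.0475,0,0,0,0],
    [1,-0.0175,0.0475,0,0,0,0],
  ],
)

```text
t: 0.9
ee_pos: [0.4947, 0.2569, 0.2561]
tcp_rot: [-2.573, -1.802, 0.0]
contact_force: [0.9, 0.5, 0.0]
width: 1.002
```

step_arm(
  commands=[
    [1,0,0,0,0,0,7.9],
    [1,0,0,0,0,0,7.9],
    [1,0,0,0,0,0,7.9],
    [1,0,0,0,0,0,7.9],
    [1,0,0,0,0,0,7.9],
    [1,0,0,0,0,0,7.9],
    [1,0,0,0,0,0,7.9],
    [1,0,0,0,0,0,7.9],
    [1,0,0,0,0,0,7.9],
    [1,0,0,0,0,0,7.9],
    [1,0,0,0,0,0,7.9],
    [1,0,0,0,0,0,7.9],
  ],
)

```text
t: 2.1
ee_pos: [0.4933, 0.2586, 0.2558]
tcp_rot: [3.066, -0.683, -0.001]
contact_force: [0.0, 0.1, -0.3]
width: 1.001
```

step_arm(
  commands=[
    [1,0,0,0,0,0,0],
    [1,0,0,0,0,0,0],
  ],
)

```text
t: 2.3
ee_pos: [0.4934, 0.2586, 0.256]
tcp_rot: [3.069, -0.668, -0.001]
contact_force: [0.7, 0.1, -0.8]
width: 0.998
```

```bash
python3 - <<'E'
from h import *
f,K,R,t=cam("wrist"); np.savez("w.npz",f=f,K=K,R=R,t=t); save("w1.png",f)
s=ctrl.read_state(); M=Ro.from_rotvec(s["tcp_rot"]).as_matrix()
print(s["t"],s["ee_pos"],M.round(3),s["joints"]); print(-R.T@t, proj(K,R,t,[.497,.255,.019]))
E
```

```text
2.35 [0.49337705 0.25862611 0.25606308] [[ 0.909 -0.416 -0.   ]
 [-0.416 -0.909 -0.   ]
 [-0.     0.    -1.   ]] [4.82809209e-01 1.04378799e-01 1.94313674e-01 1.66117072e+00
 1.50699876e-05 2.48234789e+00]
[0.52811217 0.33374131 0.37446916] [258.62158497 160.99256693]
```

View pics/w1.png

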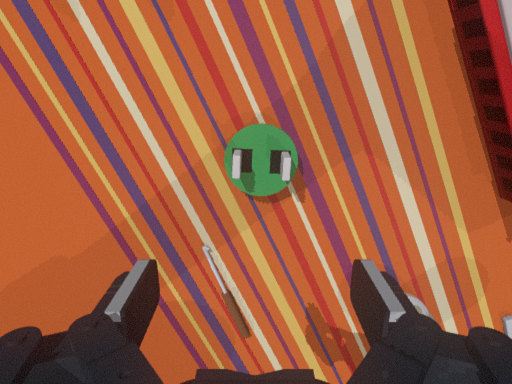

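The wrist view shows the lid at (261,160) with its tabs at (237,164) and (286,166), close to aligned with the jaws. The hook, at (225,290), will be clear of the open fingers.

```bash
python3 - <<'E'
from h import *
w=np.load("w.npz");f,K,R,t=[w[k] for k in "fKRt"]
hsv=cv2.cvtColor(f,cv2.COLOR_RGB2HSV)
g=cv2.inRange(hsv,(50,120,50),(85,255,255)); g[:, :200]=0; g[250:]=0
cs,_=cv2.findContours(g,cv2.RETR_EXTERNAL,cv2.CHAIN_APPROX_NONE)
h=cv2.convexHull(max(cs,key=cv2.contourArea)); pw=np.array([plane(K,R,t,p[0],.019)[:2] for p in h],np.float32)
c,r=cv2.minEnclosingCircle(pw); e=cv2.fitEllipse(pw*1000); print("flange",c,r,e)
wm=cv2.inRange(hsv,(0,0,110),(180,60,255)); wm[:140]=0; wm[195:]=0; wm[:,:228]=0;wm[:,295:]=0
n,l,st,cc=cv2.connectedComponentsWithStats(wm)
T=[]
for i in range(1,n):
    if st[i,4]<30: continue
    q=np.argwhere(l==i)[:,::-1]
    P=np.array([plane(K,R,t,p,.0495)[:2] for p in q],np.float32); rc=cv2.minAreaRect(P*1000)
    print(st[i],cc[i],P.mean(0),rc); T.append(P.mean(0))
d=T[0]-T[1]; print(np.degrees(np.arctan2(d[1],d[0])),np.linalg.norm(d))
# per-side top-edge row samples: columns of white per row
for y in range(148,184,4): print(y,np.flatnonzero(wm[y]).tolist())
E
```

```text
flange (0.49976542592048645, 0.25456997752189636) 0.03890356421470642 ((499.7707824707031, 254.58045959472656), (76.24967193603516, 77.42731475830078), 18.25547981262207)
[232 150   9  29 243] [236.05349794 164.11934156] [0.47803336 0.26811358] ((478.0153503417969, 268.12139892578125), (28.582765579223633, 7.974462032318115), 64.15633392333984)
[280 152  12  29 280] [285.38214286 165.87857143] [0.5217109  0.24613953] ((521.7158203125, 245.8337860107422), (28.70882225036621, 10.565766334533691), 63.32038116455078)
153.29312 0.048893597
148 []
152 [234, 235, 236, 237, 238, 239, 240, 282, 283, 284, 285, 286, 287, 288]
156 [233, 234, 235, 236, 237, 238, 239, 240, 281, 282, 283, 284, 285, 286, 287, 288, 289, 290]
160 [232, 233, 234, 235, 236, 237, 238, 239, 240, 281, 282, 283, 284, 285, 286, 287, 288, 289, 290, 291]
164 [232, 233, 234, 235, 236, 237, 238, 239, 240, 281, 282, 283, 284, 285, 286, 287, 288, 289, 290, 291]
168 [232, 233, 234, 235, 236, 237, 238, 239, 281, 282, 283, 284, 285, 286, 287, 288, 289, 290]
172 [232, 233, 234, 235, 236, 237, 238, 239, 240, 280, 281, 282, 283, 284, 285, 286, 287, 288, 289, 290]
176 [232, 233, 234, 235, 236, 237, 238, 239, 281, 282, 283, 284, 285, 286, 287, 288, 289]
180 [282, 283, 284, 285, 286, 287, 288, 289]
```

step_arm(
  commands=[
    [1,0.007,0.0007,0,0,0,1.9],
    [1,0,0,0.04,0,0,0],
    [1,0,0,0.04,0,0,0],
    [1,0,0,0.04,0,0,0],
    [1,0,0,0.03,0,0,0],
    [1,0,0,0.02,0,0,0],
    [1,0,0,0.02,0,0,0],
    [1,0,0,0,0,0,0],
    [1,0,0,0,0,0,0],
  ],
  newtons=40,
)

```text
t: 3.25
ee_pos: [0.4997, 0.2549, 0.0667]
tcp_rot: [3.057, -0.725, -0.0]
contact_force: [0.5, -0.4, 1.2]
width: 1.002
```

```bash
python3 - <<'E'
from h import *
s=ctrl.read_state();M=Ro.from_rotvec(s["tcp_rot"]).as_matrix();print(s["ee_pos"],M[:,0])
f,K,R,t=cam("wrist"); save("w2.png",f)
print("tool-frame lid:",M.T@(np.array([.4995,.255,.0495])-s["ee_pos"]), proj(K,R,t,s["ee_pos"]+M[:,2]*.025))
E
```

```text
[0.49971879 0.25488996 0.0666597 ] [ 8.93466540e-01 -4.49129745e-01 -1.17729711e-04]
tool-frame lid: [-2.42881364e-04 -4.71302714e-06  1.71597279e-02] [253.84104476 259.65199474]
```

View pics/w2.png

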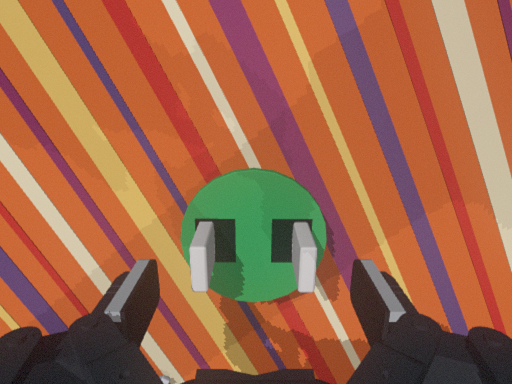

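The jaws straddle the tabs symmetrically: outer tab edges at columns 190 and 315, pads at 157 and 353. I descend the rest and squeeze.

step_arm(
  commands=[
    [1,0,0,0.012,0,0,0],
    [1,0,0,0.006,0,0,0],
    [0.4,0,0,0,0,0,0],
    [0,0,0,0,0,0,0],
    [-0.5,0,0,0,0,0,0],
    [-1,0,0,0,0,0,0],
    [-1,0,0,0,0,0,0],
    [-1,0,0,0,0,0,0],
    [-1,0,0,0,0,0,0],
    [-1,0,0,0,0,0,0],
    [-1,0,0,0,0,0,0],
  ],
  newtons=40,
)

```text
t: 4.4
ee_pos: [0.5, 0.2555, 0.0501]
tcp_rot: [-3.055, 0.724, -0.002]
contact_force: [-2.4, -0.5, 10.9]
width: 0.428
```

step_arm(
  commands=[
    [-1,0,0,-0.004,0,0,0],
    [-1,0,0,-0.01,0,0,0],
    [-1,0,0,-0.03,0,0,0],
    [-1,0,0,-0.04,0,0,0],
    [-1,0,0,-0.04,0,0,0],
    [-1,0,0,-0.03,0,0,0],
    [-1,0,0,0,0,0,0],
    [-1,0,0,0,0,0,0],
  ],
)

```text
t: 5.2
ee_pos: [0.4998, 0.2552, 0.2029]
tcp_rot: [-3.056, 0.725, -0.002]
contact_force: [0.4, 0.3, -2.4]
width: 0.428
```

```bash
python3 - <<'E'
from h import *
s=ctrl.read_state();M=Ro.from_rotvec(s["tcp_rot"]).as_matrix();print(s["ee_pos"],M.round(3),s["joints"],s["contact_force"],s["width"])
f,K,R,t=cam("wrist"); a=f
f,K,R,t=cam("scene"); u=proj(K,R,t,s["ee_pos"]-[0,0,.03]).astype(int); print(u)
x0=max(0,min(512-80,u[0]-40));y0=max(0,u[1]-40)
b=cv2.resize(f[y0:y0+80,x0:x0+80],(384,384),interpolation=cv2.INTER_CUBIC)
save("w3.png",np.hstack([a[:,70:440],b]))
E
```

```text
[0.49975457 0.25518698 0.2029319 ] [[ 0.893 -0.449  0.001]
 [-0.449 -0.893  0.001]
 [ 0.001 -0.001 -1.   ]] [ 4.72127989e-01  9.86800822e-02  8.53384118e-02  1.55618441e+00
 -3.63855133e-05  2.50865300e+00] [ 0.36416589  0.29324376 -2.38957251] 0.4282693064495862
[365 107]
```

View pics/w3.png

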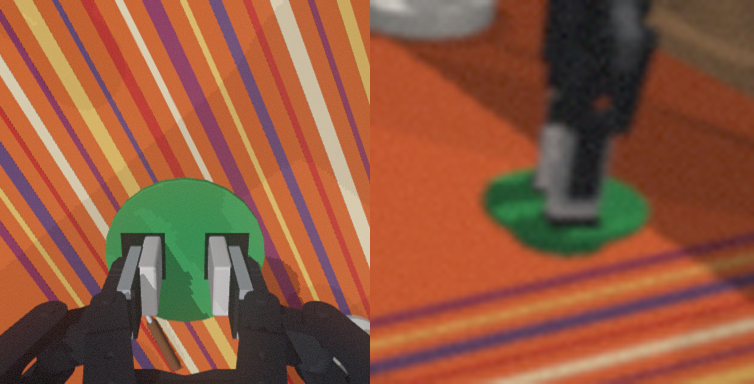

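The lid is lifted level, with both tabs squeezed between the pads. I carry it toward the green jar, clear above the white jar (rim at 0.07 m, lid underside at about 0.15 m).

step_arm(
  commands=[
    [-1,0.006,0.01,0,0,0,0],
    [-1,0.012,0.02,0,0,0,0],
    [-1,0.019,0.03,0,0,0,0],
    [-1,0.022,0.035,0,0,0,0],
    [-1,0.022,0.035,0,0,0,0],
    [-1,0.022,0.035,0,0,0,0],
    [-1,0.022,0.035,0,0,0,0],
    [-1,0.022,0.035,0,0,0,0],
    [-1,0.022,0.035,0,0,0,0],
    [-1,0.022,0.035,0,0,0,0],
    [-1,0.022,0.035,0,0,0,0],
  ],
)

```text
t: 6.4
ee_pos: [0.5362, -0.1466, 0.2014]
tcp_rot: [3.057, -0.725, -0.002]
contact_force: [1.0, 0.9, -1.3]
width: 0.425
```

step_arm(
  commands=[
    [-1,0.022,0.035,0,0,0,0],
    [-1,0.015,0.025,0,0,0,0],
    [-1,0.008,0.012,0,0,0,0],
    [-1,0,0,0,0,0,0],
    [-1,0,0,0,0,0,0],
  ],
)

```text
t: 6.9
ee_pos: [0.5446, -0.2285, 0.2017]
tcp_rot: [-3.056, 0.725, 0.002]
contact_force: [-0.3, 0.3, -1.2]
width: 0.428
```

```bash
cat > m2.py <<'E'
from h import *
s=ctrl.read_state();M=Ro.from_rotvec(s["tcp_rot"]).as_matrix();p=s["ee_pos"];print(s["t"],p,s["tcp_rot"],s["width"])
def blob(f,box=None):
    g=cv2.inRange(cv2.cvtColor(f,cv2.COLOR_RGB2HSV),(50,100,40),(85,255,255))
    if box: m=np.zeros_like(g);m[box[1]:box[3],box[0]:box[2]]=255;g&=m
    cs,_=cv2.findContours(g,cv2.RETR_EXTERNAL,cv2.CHAIN_APPROX_NONE)
    return sorted(cs,key=cv2.contourArea)[::-1]
f,K,R,t=cam("wrist"); 
cs=blob(f); q=max(cs[:1],key=cv2.contourArea)[:,0]; print("wrist blobs",[(cv2.boundingRect(c),cv2.contourArea(c)) for c in cs[:3]])
top=cv2.convexHull(q)[:,0]
for dz in(.027,.031,.035):
    z=p[2]-dz
    P=np.array([plane(K,R,t,u,z)[:2] for u in top]); T=(np.c_[P,np.full(len(P),z)]-p)@M
    c,r=cv2.minEnclosingCircle(T[:,:2].astype(np.float32)); print("flange tool xy",dz,np.round(c,4),round(r,4))
a=f.copy()
f2,K2,R2,t2=cam("scene"); save("s4raw.png",f2)
f3,K3,R3,t3=cam("top"); save("t4raw.png",f3); np.savez("v4.npz",f2=f2,f3=f3,wf=a,K=K,R=R,t=t)
u=proj(K2,R2,t2,p-[0,0,.08]).astype(int); print(u)
b=cv2.resize(f2[u[1]-50:u[1]+50,u[0]-50:u[0]+50],(384,384),interpolation=cv2.INTER_CUBIC)
save("w4.png",np.hstack([a[:,70:440],b]))
E
python3 m2.py
```

```text
6.9 [ 0.54456473 -0.22852317  0.20173193] [-3.05617808e+00  7.25351341e-01  1.98272987e-03] 0.4279152773255457
wrist blobs [((175, 148, 159, 173), 13472.0)]
flange tool xy 0.027 [ 0.0005 -0.0089] 0.046
flange tool xy 0.031 [ 0.0005 -0.0068] 0.0472
flange tool xy 0.035 [ 0.0005 -0.0048] 0.0485
[169 184]
```

View pics/w4.png

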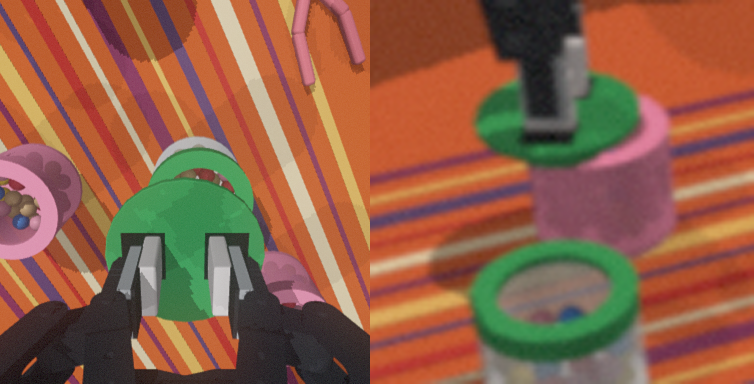

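```bash
cat > m3.py <<'E'
from h import *
from scipy.optimize import least_squares as LS
v=np.load("v4.npz");wf,K,R,t=v["wf"],v["K"],v["R"],v["t"]
s=ctrl.read_state();M=Ro.from_rotvec(s["tcp_rot"]).as_matrix();p=s["ee_pos"]
G=lambda f:cv2.inRange(cv2.cvtColor(f,cv2.COLOR_RGB2HSV),(50,100,40),(85,255,255))
big=lambda g:max(cv2.findContours(g,cv2.RETR_EXTERNAL,cv2.CHAIN_APPROX_NONE)[0],key=cv2.contourArea)[:,0]
def fitR(P,Rr):
    q=LS(lambda c:np.hypot(*(P-c).T)-Rr,P.mean(0),loss="soft_l1",f_scale=.001); return q.x,np.sqrt(np.mean(q.fun**2))
f=cv2.imread("pics/w3.png")[:,:370,::-1]; f=np.hstack([np.zeros((384,70,3),np.uint8),f])
q=big(G(np.ascontiguousarray(f))); q=q[(q[:,1]<230)]  # far arc of flange
for dz in(.025,.028,.031,.034,.037):
    T=(np.array([plane(K,R,t,u,p[2]-dz) for u in q])-p)@M
    c,e=fitR(T[:,:2],.04); print("lid tool xy",dz,c.round(4),"rms",e.round(5))
q=big(G(wf)); q=q[q[:,1]<182]
# jar collar arc
P=np.array([plane(K,R,t,u,.07)[:2] for u in q]); c,e=fitR(P,.043); print("jar wrist",len(q),c.round(4),e)
v0=np.load("v.npz")
f,Ks,Rs,ts=[v0["scene"+k] for k in "fKRt"]; g=G(f); m=np.zeros_like(g); m[190:240,140:195]=255; g&=m
# inner hole contour, upper edge = far part of mouth at z .07
cs,h=cv2.findContours(g,cv2.RETR_CCOMP,cv2.CHAIN_APPROX_NONE)
o=big(g); o=o[o[:,1]<np.median(o[:,1])-3]
P=np.array([plane(Ks,Rs,ts,u,.07)[:2] for u in o]); c,e=fitR(P,.043); print("jar scene",len(o),c.round(4),e)
f,Ks,Rs,ts=[v0["top"+k] for k in "fKRt"]; g=G(f); g[:,:250]=0; o=big(g)
P=np.array([plane(Ks,Rs,ts,u,.07)[:2] for u in o]); c,e=fitR(P,.043); print("jar top",c.round(4),e)
g=G(v0["topf"]); g[:,250:]=0; o=big(g)
P=np.array([plane(Ks,Rs,ts,u,.019)[:2] for u in o]); c,e=fitR(P,.04); print("lid top0",c.round(4),e)
E
python3 m3.py
```

```text
lid tool xy 0.025 [0.0002 0.0004] rms 0.00073
lid tool xy 0.028 [0.0002 0.0012] rms 0.00057
lid tool xy 0.031 [0.0002 0.0019] rms 0.00041
lid tool xy 0.034 [0.0002 0.0027] rms 0.00025
lid tool xy 0.037 [0.0002 0.0034] rms 0.00018
jar wrist 111 [ 0.5497 -0.2427] 0.000610188760494324
jar scene 48 [ 0.5536 -0.2443] 0.0010820393517927836
jar top [ 0.5479 -0.2416] 0.0014084918309975778
lid top0 [0.4997 0.2535] 0.008972486742278098
```

Wrist and top agree on the jar to 2 mm. Scene is off by 4–5 mm along its line of sight, so it gets little weight. I align on (0.5495, -0.2427) and lower to just above the rim.

step_arm(
  commands=[
    [-1,0.0106,0.009,0,0,0,0],
    [-1,0,0,0.03,0,0,0],
    [-1,0,0,0.03,0,0,0],
    [-1,0,0,0.008,0,0,0],
    [-1,0,0,0,0,0,0],
    [-1,0,0,0,0,0,0],
    [-1,0,0,0,0,0,0],
  ],
)

```text
t: 7.75
ee_pos: [0.5512, -0.242, 0.1361]
tcp_rot: [3.056, -0.725, 0.004]
contact_force: [-0.1, -0.0, -0.1]
width: 0.425
```

```bash
python3 - <<'E'
from h import *
s=ctrl.read_state();p=s["ee_pos"];print(s["t"],p,s["tcp_rot"],s["width"],s["contact_force"])
a,*_=cam("wrist"); f,K,R,t=cam("scene"); u=proj(K,R,t,[p[0],p[1],.075]).astype(int)
b=cv2.resize(f[u[1]-32:u[1]+32,u[0]-32:u[0]+32],(384,384),interpolation=cv2.INTER_CUBIC)
save("w5.png",np.hstack([a[:,70:440],b]))
E
```

```text
7.75 [ 0.55119848 -0.24199527  0.13614583] [ 3.05639591 -0.72458668  0.00393925] 0.42525966933075604 [-0.05257657 -0.04008404 -0.14679442]
```

View pics/w5.png

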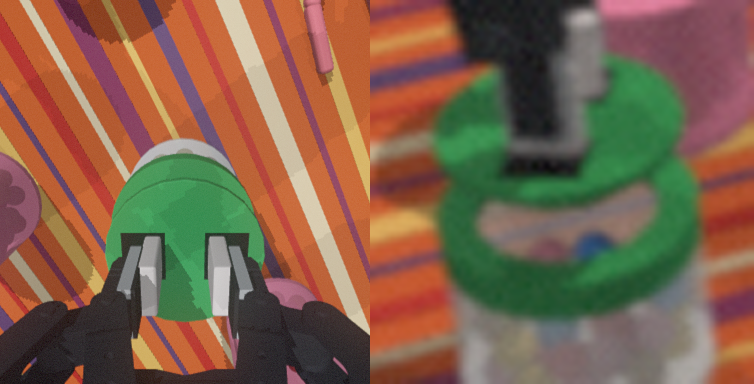

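```bash
cat > m4.py <<'E'
from h import *
exec(open("m3.py").read().split("f=cv2.imread")[0].split("v=np.load")[0])
G=lambda f:cv2.inRange(cv2.cvtColor(f,cv2.COLOR_RGB2HSV),(50,100,40),(85,255,255))
def fitR(P,Rr):
    q=LS(lambda c:np.hypot(*(P-c).T)-Rr,P.mean(0),loss="soft_l1",f_scale=.001); return q.x,np.sqrt(np.mean(q.fun**2))
s=ctrl.read_state();M=Ro.from_rotvec(s["tcp_rot"]).as_matrix();p=s["ee_pos"]
f,K,R,t=cam("wrist"); q=max(cv2.findContours(G(f),0,1)[0],key=cv2.contourArea)[:,0]; q=q[q[:,1]<178]
P=np.array([plane(K,R,t,u,.07)[:2] for u in q]); c,e=fitR(P,.043); print("jar wrist",len(q),c,e)
l=p+M@[.0002,.0019,.031];print("lid est",l); d=M.T@np.r_[c-l[:2],0]; print("tool shift",d)
f,K,R,t=cam("scene"); g=G(f)
for row,z in((None,0),): pass
ul=proj(K,R,t,l);uj=proj(K,R,t,[c[0],c[1],.067]); print("predicted centres u",ul,uj)
for y in list(range(int(ul[1])-4,int(ul[1])+5,2))+list(range(int(uj[1])-4,int(uj[1])+9,2)):
    x=np.flatnonzero(g[y,120:220])+120; print(y,x.min(),x.max(),(x.min()+x.max())/2)
E
python3 m4.py
```

```text
jar wrist 107 [ 0.5503721 -0.2422274] 0.00045511489035658453
lid est [ 0.55041291 -0.24372187  0.10472571]
tool shift [-7.07405092e-04 -1.31707393e-03 -1.30412543e-06]
predicted centres u [163.96401334 194.76781058] [166.87045311 210.07226385]
190 150 183 166.5
192 148 184 166.0
194 146 185 165.5
196 145 184 164.5
198 145 184 164.5
206 148 187 167.5
208 147 187 167.0
210 146 187 166.5
212 146 187 166.5
214 146 187 166.5
216 147 186 166.5
218 147 185 166.0
```

Wrist and scene agree to within about 1.5 mm, well inside the 3 mm of play. I insert slowly.

step_arm(
  commands=[
    [-1,-0.0007,-0.0005,0.003,0,0,0],
    [-1,0,0,0.003,0,0,0],
    [-1,0,0,0.003,0,0,0],
    [-1,0,0,0.003,0,0,0],
    [-1,0,0,0.003,0,0,0],
    [-1,0,0,0.003,0,0,0],
    [-1,0,0,0,0,0,0],
    [-1,0,0,0,0,0,0],
  ],
)

```text
t: 8.75
ee_pos: [0.55, -0.241, 0.1163]
tcp_rot: [-3.057, 0.725, 0.0]
contact_force: [-0.3, 0.3, -1.6]
width: 0.423
```

step_arm(
  commands=[
    [-1,0,0,0.003,0,0,0],
    [-1,0,0,0.003,0,0,0],
    [-1,0,0,0.002,0,0,0],
    [-1,0,0,0.002,0,0,0],
    [-1,0,0,0,0,0,0],
    [-1,0,0,0,0,0,0],
  ],
)

```text
t: 9.35
ee_pos: [0.5501, -0.241, 0.1063]
tcp_rot: [3.057, -0.725, 0.0]
contact_force: [-0.1, 0.3, -0.1]
width: 0.426
```

step_arm(
  commands=[
    [-1,0,0,0.001,0,0,0],
    [-1,0,0,0.001,0,0,0],
    [-1,0,0,0,0,0,0],
    [-1,0,0,0,0,0,0],
  ],
)

```text
t: 9.75
ee_pos: [0.5501, -0.241, 0.1062]
tcp_rot: [3.056, -0.725, 0.002]
contact_force: [-4.9, 2.4, 12.0]
width: 0.427
```

```bash
python3 - <<'E'
from h import *
s=ctrl.read_state();p=s["ee_pos"];print(s["t"],p,s["contact_force"])
a,*_=cam("wrist"); f,K,R,t=cam("scene"); u=proj(K,R,t,[p[0],p[1],.075]).astype(int)
b=cv2.resize(f[u[1]-32:u[1]+32,u[0]-32:u[0]+32],(384,384),interpolation=cv2.INTER_CUBIC)
save("w6.png",np.hstack([a[:,70:440],b]))
E
```

```text
9.75 [ 0.55010118 -0.2409887   0.10617026] [-4.94864694  2.35320712 11.98004223]
```

View pics/w6.png

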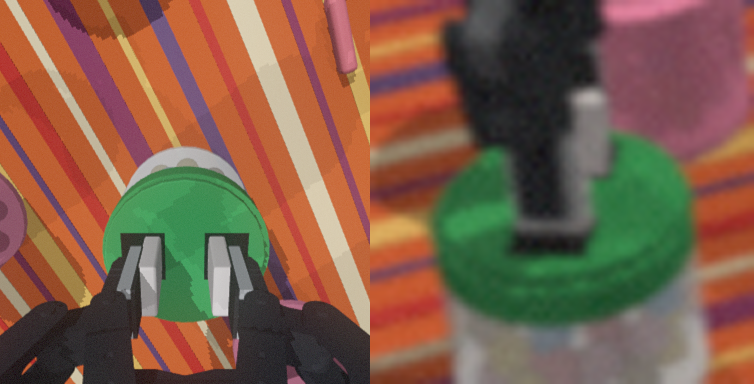

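The lid is on the rim at the expected height (underside 0.056 m) with 12 N of contact. I let go, then back off upward.

step_arm(
  commands=[
    [-0.1,0,0,0,0,0,0],
    [0.2,0,0,0,0,0,0],
    [0.5,0,0,0,0,0,0],
    [1,0,0,0,0,0,0],
    [1,0,0,0,0,0,0],
    [1,0,0,0,0,0,0],
    [1,0,0,0,0,0,0],
  ],
)

```text
t: 10.55
ee_pos: [0.55, -0.2409, 0.1042]
tcp_rot: [3.057, -0.725, -0.0]
contact_force: [0.2, 0.4, 0.0]
width: 1.002
```

step_arm(
  commands=[
    [1,0,0,-0.01,0,0,0],
    [1,0,0,-0.03,0,0,0],
    [1,0,0,-0.04,0,0,0],
    [1,0,0,-0.04,0,0,0],
    [1,0,0,-0.03,0,0,0],
    [1,0,0,0,0,0,0],
    [1,0,0,0,0,0,0],
    [1,0,0,0,0,0,0],
  ],
)

```text
t: 11.35
ee_pos: [0.5498, -0.2408, 0.2534]
tcp_rot: [-3.057, 0.725, 0.002]
contact_force: [-0.5, -0.1, -0.0]
width: 0.999
```

```bash
python3 - <<'E'
from h import *
s=ctrl.read_state();p=s["ee_pos"];print(s["t"],p,s["contact_force"],s["width"])
a,Kw,Rw,tw=cam("wrist"); f,K,R,t=cam("scene"); u=proj(K,R,t,[.55,-.242,.075]).astype(int)
b=cv2.resize(f[u[1]-32:u[1]+32,u[0]-32:u[0]+32],(384,384),interpolation=cv2.INTER_CUBIC)
save("w7.png",np.hstack([a[:,70:440],b]))
hsv=cv2.cvtColor(a,cv2.COLOR_RGB2HSV)
wm=cv2.inRange(hsv,(0,0,110),(180,60,255)); n,l,st,cc=cv2.connectedComponentsWithStats(wm)
for i in range(1,n):
    if 100<st[i,4]<1500: print(st[i],plane(Kw,Rw,tw,cc[i],.1055).round(4))
E
```

```text
11.35 [ 0.54978818 -0.24084348  0.25336844] [-0.48290874 -0.10763931 -0.02020985] 0.9990310975273048
[   0    0   90  135 1350] [ 0.4501 -0.089   0.1055]
[133   0  86 151 857] [ 0.5363 -0.1355  0.1055]
[221 121  71  23 422] [ 0.572  -0.2009  0.1055]
[220 164  12  35 341] [ 0.5293 -0.2278  0.1055]
[278 164  13  36 390] [ 0.573  -0.2498  0.1055]
[ 132  203  115  171 1201] [ 0.45   -0.3045  0.1055]
[253 219  40  70 263] [ 0.5361 -0.3083  0.1055]
[361 259  45  63 769] [ 0.6105 -0.3864  0.1055]
[105 260  44  58 724] [ 0.3984 -0.2774  0.1055]
[326 349  20  35 109] [ 0.536  -0.4526  0.1055]
```

View pics/w7.png

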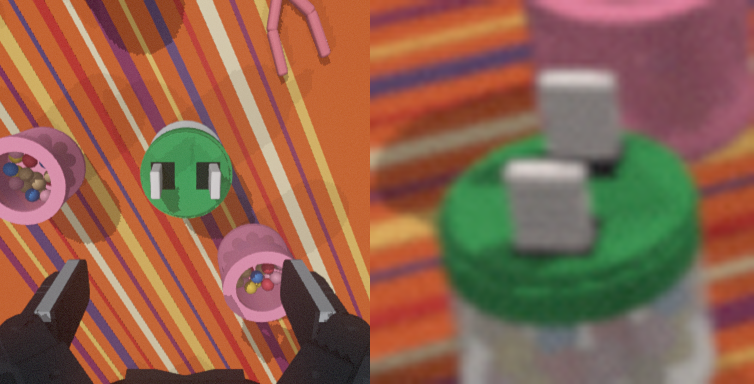

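The tabs measure 48.9 mm apart, the same as when the lid lay free, and it sits level on the collar. I hand in.

```bash
python3 -c "
from h import *
print(ctrl.sign_off())"
```

```text
the job is handed in; nothing more can be done
None
```

I closed the green-collared jar with the green lid and handed the job in at about 11.5 s of the 38 s allowed. I squeezed the tabs with 40 N, carried the lid over the white jar and lowered it into the mouth. I then let go and raised the arm about 15 cm clear.

**Last checks**
- **Height:** contact came at 12 N, with the lid's underside at about 56 mm, the expected home height. The jar stood upright.
- **Tabs:** their centres measured 48.9 mm apart after release, the same as when the lid lay free on the table. Both had sprung back out.
- **Fit:** the last wrist and scene pictures show the lid level and centred by eye. I did not measure its final centring or tilt.
- **Clearance:** nothing touches the gripper; the force readings were near zero.
- **Other objects:** nothing in my path came near the white jar, pliers or hook, but I did not re-measure their positions at the end.

**Disagreements**
- **Scene camera:** its first estimate of the jar was 4–5 mm off the wrist and top views along its line of sight, so I went by the wrist and top views, which agreed to about 2 mm.
- **Grip opening:** it read 0.43, about 36 mm, where 40 mm was expected. I took this as the gripper scale not being linear, because the pictures showed the tabs squeezed and the noses passed the lip.

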